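# Set the drying-gas needle valve two turns off its seat

## Robot

A 6-joint arm with a two-finger parallel gripper is mounted at the origin on the work surface. World frame = base frame: x ahead of the robot, y to its left, z up, the work surface at z = 0. Lengths are in m, angles in degrees, forces in N, time in s.
With the tool pointing down it reaches from about 0.375 to 0.825 m from the base axis. Payload 5.5 kg.
Tool frame: the origin (TCP) lies on the centre line of the jaws, within the pads' length; the fingertips stand 8 mm ahead of it and the grasp point (between the pads) lies 11 mm behind it; z points along the fingers, y is the direction in which the jaws open and shut (so a half turn about z gives the same grasp; the last joint's range is limited). The gripper opens to 85 mm and grips with 20 to 120 N. Pads are 22 mm wide; open, the fingers measure 114 mm over their backs; the gripper's body (76 mm by 85 mm) begins 54 mm behind the grasp point. The pads swing forward as they close: fully open they stand 13 mm farther back than shut.
Start: joints at [-71.677, 17.962, -2.699, 69.339, 0, 90], TCP at [0.189, -0.57, 0.239] pointing down, gripper open.
Joint ranges: [-152.73, 152.73], [-39.44, 99.34], [-58.76, 71.6], [-118.89, 123.64], [-81.53, 83.1], [-180, 180]. Speed limits (degrees/s): [136.94, 136.94, 172.46, 180, 180, 180].

## Interface

Orientations are given as a 3x3 rotation matrix whose columns are the frame's x, y, z axes.
In Python, from workcell import telemetry, eyes, finish_job gives the robot as it stands. The module is installed in compiled form; this text tells all that it offers.
- The arm moves only by the shell command python3 -m inch 'ROWS'. ROWS is JSON, a list of rows, each a list of 3 entries, a list of its own where there are three numbers: the shift along the tool's x, y, z in m, then the turn about the tool's z in degrees, then the finger opening in m, from 0 to 0.0854. In form: [[[x, y, z], roll, jaw], ...]. A call has 1 to 8 rows; each row is the pose to reach, as a shift and turn from the pose commanded when the call began, along the tool's axes at that moment; what a row does not reach only later rows make up. A row lasts 1/12 s, in which the tool goes at most 41.7 mm and 7.16 degrees, less where a joint would pass 70% of its speed; a pose out of reach is approached as far as the arm can. A call with a gripper value outside its range is refused whole. The fingers move at their own pace and stop on an object; the grip force is fixed at half the most. Time passes only in rows, so rows that repeat a pose let the fingers close. It gives the time, the measured TCP pose, the force and the opening at its end, in the units of the state.
- telemetry.observe(): the state, without advancing time (a new reading comes with each control period).
- eyes.camera(name): name is "side" or "top"; returns (picture, depth): 400x640x3 uint8, red, green, blue; 400x640 float32, m along the optical axis (not along the pixel's ray), 0 where there is no reading.
- eyes.get_calibration(name): a dict with "vertical_fov" (degrees; the focal length in pixels is half the picture's height over the tangent of half this angle, whatever the lens; pixels are square), "cx", "cy" (the principal point, pixels), "R" (3x3) and "t" (3): a world point X has camera coordinates R X + t. Camera axes: x right, y down, z forward; pixel columns grow to the right and rows downward; lengths in m; the calibration is good to about 2 mm. A picture is of the moment at which its call begins. get_calibration takes no time and is no camera call.
- finish_job(): hands the job in, once; it reports no verdict.
The state is a dict: "time": time; "joints": joint angles; "qd": joint speeds; "joint_efforts": joint torques, N m; "eef_pos": TCP position; "tcp_rot": TCP orientation; "force": force on the tool from outside, world axes, zero at the start; "moment": the same for the moment, N m; "opening": finger opening in m.
Only numpy, scipy, OpenCV 4.12 (cv2) and the standard library are available. Lean on these libraries where they do the work, as an engineer would, in place of code of your own. Each camera call takes 0.05 s, during which the arm holds its last target. There are 200 camera calls.

## Task

Set the flow of the drying gas at the needle valve, the one with the hand wheel: with the revolving grip on its rim, wind the wheel clockwise until the valve is fully shut against its stop, then back it off exactly two full turns without going past. Finish with the gripper still closed round the grip, holding the wheel still at that setting (do not let go), and leave the isolating lever and everything else on the bench as they are.

Things in the scene. Friction and masses are not known exactly. Their poses are not given: they have to be found in the camera images.
- handwheel (a joint): turn of the needle valve's hand wheel about its upright stem, rad: 0 = shut, hard on its seat (rigid stop); grows counter-clockwise seen from above as the valve opens (a turn = 6.283, free to four turns). Found 0.65 to 1.5 turns open. Stays at one height and where it is left; takes about 0.22 N m to turn (5 N at the grip)
- wheel_axis (a point): centre of the hand wheel on its upright axis, 122 mm above the bench, fixed in a run. Wheel: cast aluminium ring, 90 mm across mid rim, rim 13 mm thick with its top 128.5 mm above the bench, three spokes, hub nut up to 134 mm. Site's y axis: along the pipe to the riser; its x axis: square to the pipe, away from the robot
- crank_grip: plain steel revolving hand grip standing upright on the wheel's rim, 45 mm from the wheel's axis, 52 mm tall, 17 to 21 mm thick (21 at mid height); spins freely on its pin, so a gripper that keeps its direction can carry it round. Origin: centre of its lower end, 132 mm above the bench (3.5 mm over the rim). At the stop it lies on the +x side of wheel_axis
- grip_mid (a point): point on the axis of that grip at mid height, 158 mm above the bench; the grip's top is at 184 mm
- iso_lever (a joint): quarter-turn lever of the isolating ball valve on the same pipe: flat, 60 mm long, lying along the pipe up to 89 mm above the bench, its pivot 95 mm from the wheel's axis towards the riser; rad, 0 = open (as found), grows as it is turned across the pipe. To be left alone
- gas_line: the fixed pipe run: flanged riser, ball valve, brass needle valve under the hand wheel, pressure gauge (126 mm high, 102 mm from the wheel's axis, away from the riser), tube to an aluminium drying header 108 mm high, 175 mm beyond the wheel. Origin on the bench under the wheel's axis, axes as wheel_axis. Only the grip rises over 134 mm near the wheel
- tube_rack: Bystander, loose, to be left alone: white microtube rack, 46 x 190 x 34 mm with six small capped tubes in it (46 mm tall in all), standing under the needles of the drying header; origin at the centre of its underside
- beaker: Bystander, loose, to be left alone: glass beaker, 68 mm wide at the rim, 85 mm tall, with pipette tips in it, standing beyond the pipe near the hand wheel; origin at the centre of its underside
- tip_box: Bystander, loose, to be left alone: open box of pipette tips, 85 x 122 x 56 mm, on the robot's side of the pipe; origin at the centre of its underside
- wash_bottle: Bystander, loose, to be left alone: plastic wash bottle, 72 mm wide, 220 mm tall with its spout; origin at the centre of its underside
- reagent_bottle: Bystander, loose, to be left alone: glass screw-cap bottle, 70 mm wide, 130 mm tall; origin at the centre of its underside
- centrifuge: Bystander, loose, to be left alone: round white mini centrifuge, 156 mm wide, 120 mm tall; origin at the centre of its underside
- pipette: Bystander, loose, to be left alone: micropipette lying on the bench, about 255 mm long, 34 mm high; origin on the bench under its body

How it is judged:
By the outcome, as a careful person would: the job done as asked, in the order asked, and still so for the second after the job is handed in, while the arm keeps its last pose, push and grip.
It also fails if it takes over 64 s, if anything falls off the work surface, if the arm or the gripper's body presses on something with over 40 N, if the wrist force passes 120 N, or if a joint passes its speed limit or range.

## Working session

There is one attempt and no reset: what is moved stays moved. The work goes in short steps, Python scripts to look and compute and a shell command to move; the robot and the scene stay as the last step left them, time stands still between calls to the robot, and variables do not carry over. Pictures are saved under pics/ and viewed, about 8 in all and at most 12, crops included, and the job is handed in when it is done.

```bash
mkdir -p pics; cat > h.py <<'E'
import numpy as np, cv2
from workcell import telemetry, eyes
def cam(n):
    p,d=eyes.camera(n); c=eyes.get_calibration(n)
    f=200/np.tan(np.radians(c["vertical_fov"]/2))
    v,u=np.mgrid[:400,:640]
    P=np.stack([(u-c["cx"])/f*d,(v-c["cy"])/f*d,d],-1)
    W=(P-np.array(c["t"]))@np.array(c["R"])
    W[d<=0]=np.nan
    return p,W
E
python3 - <<'E'
from h import *
s=telemetry.observe(); print(s)
for n in("top","side"):
    p,W=cam(n); cv2.imwrite(f"pics/{n}0.png",p[...,::-1]); np.save(n+"0.npy",W)
    c=eyes.get_calibration(n);R=np.array(c["R"]);print(n,c["vertical_fov"],-R.T@np.array(c["t"]),R.round(2).tolist())
E
```

```text
{'time': 0.0, 'joints': array([-7.16762343e+01,  1.80039424e+01, -2.75463492e+00,  6.93392944e+01,
        3.91700701e-04,  9.00005661e+01]), 'qd': array([-0.03709541,  0.01351757,  0.00421871, -0.03660015, -0.01389498,
       -0.13468771]), 'joint_efforts': array([-6.99177544e-04, -5.39587176e+01,  3.39751482e+01,  1.91275083e-02,
        1.03897864e-04,  3.76716940e-06]), 'eef_pos': array([ 0.18845633, -0.56904039,  0.23843404]), 'tcp_rot': array([[ 9.49298265e-01,  3.14376402e-01, -5.30539059e-04],
       [ 3.14376850e-01, -9.49296876e-01,  1.62371809e-03],
       [ 6.81957939e-06, -1.70818196e-03, -9.99998541e-01]]), 'force': array([ 0.25634688,  0.48818031, -0.45950823]), 'moment': array([0.0528022, 0.0191731, 0.0112408]), 'opening': 0.08494591136941233}
top 43.77528755367 [0.30926626 0.00566595 1.85614115] [[-0.0, -1.0, 0.01], [-0.99, 0.0, -0.16], [0.16, -0.01, -0.99]]
side 45.127049004261934 [0.42867073 1.06221666 1.11341899] [[-0.99, -0.15, 0.01], [-0.11, 0.68, -0.72], [0.1, -0.72, -0.69]]
```

View pics/top0.png

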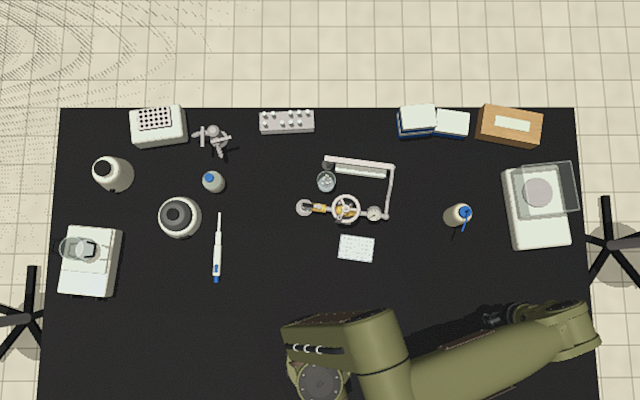

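View pics/side0.png

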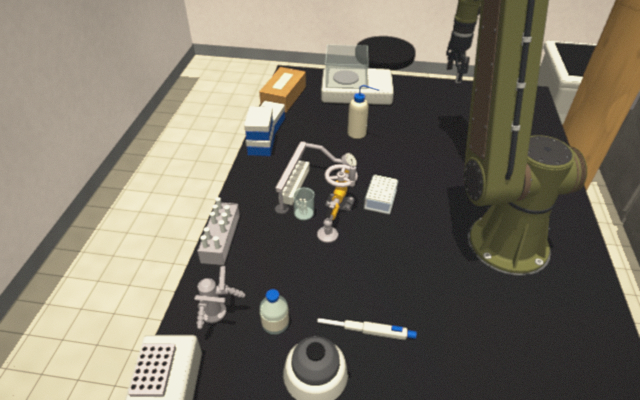

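The top view shows the wheel at about (346,208), with the riser to its left at (305,207) and the gauge at (374,213). The side view shows the wheel at about (340,175). Next I'll measure the rim and the grip.

```bash
python3 - <<'E'
from h import *
from scipy.optimize import least_squares
a=[]
for n,(u0,u1,v0,v1) in dict(top=(285,405,148,228),side=(275,375,135,245)).items():
    W=np.load(n+"0.npy"); p=cv2.imread(f"pics/{n}0.png")
    a.append(cv2.resize(p[v0:v1,u0:u1],(400,400*(v1-v0)//(u1-u0)),interpolation=cv2.INTER_CUBIC))
    w=W[v0:v1,u0:u1].reshape(-1,3)
    w=w[np.isfinite(w).all(1)]
    if n=="top": c0=W[208,346]
    near=np.hypot(*(w[:,:2]-c0[:2]).T)<.08
    g=w[near&(w[:,2]>.142)&(w[:,2]<.195)]; print(n,c0,"grip",len(g),g.mean(0) if len(g) else 0, g.round(3).tolist()[:25])
    r=w[near&(w[:,2]>.117)&(w[:,2]<.136)]
    s=least_squares(lambda q:np.hypot(r[:,0]-q[0],r[:,1]-q[1])-.045,c0[:2],loss='soft_l1',f_scale=.003)
    print("rim",len(r),s.x,np.median(abs(s.fun)),np.median(r[:,2]))
    ri=w[(w[:,1]>c0[1]+.1)&(w[:,1]<c0[1]+.2)&(abs(w[:,0]-c0[0])<.04)&(w[:,2]>.01)];print("riser",ri.mean(0),ri[:,2].max())
h=max(x.shape[0] for x in a)
a=[np.pad(x,((0,h-x.shape[0]),(0,0),(0,0))) for x in a]
cv2.imwrite("pics/crop0.png",np.hstack(a))
E
```

```text
top [ 0.53196254 -0.09370251  0.1386032 ] grip 35 [ 0.49409526 -0.06845279  0.17586022] [[0.531, -0.097, 0.147], [0.503, -0.064, 0.176], [0.504, -0.068, 0.169], [0.503, -0.071, 0.181], [0.5, -0.061, 0.178], [0.499, -0.064, 0.181], [0.499, -0.067, 0.187], [0.499, -0.071, 0.183], [0.499, -0.074, 0.181], [0.496, -0.061, 0.177], [0.495, -0.064, 0.187], [0.496, -0.067, 0.179], [0.495, -0.07, 0.19], [0.496, -0.074, 0.18], [0.496, -0.077, 0.182], [0.496, -0.058, 0.15], [0.492, -0.06, 0.183], [0.492, -0.064, 0.181], [0.492, -0.067, 0.185], [0.493, -0.071, 0.179], [0.492, -0.074, 0.186], [0.493, -0.077, 0.178], [0.489, -0.06, 0.178], [0.488, -0.063, 0.191], [0.489, -0.067, 0.183]]
rim 355 [ 0.53053138 -0.09397847] 0.004285580417160248 0.12704316766565954
riser [0.5446482  0.04346777 0.05108523] 0.09667250347137867
side [ 0.53196254 -0.09370251  0.1386032 ] grip 82 [ 0.49875291 -0.06281019  0.16460059] [[0.504, -0.073, 0.18], [0.501, -0.068, 0.185], [0.497, -0.064, 0.188], [0.495, -0.072, 0.182], [0.506, -0.064, 0.183], [0.504, -0.069, 0.18], [0.5, -0.067, 0.182], [0.497, -0.066, 0.182], [0.495, -0.072, 0.178], [0.491, -0.068, 0.182], [0.506, -0.065, 0.179], [0.503, -0.063, 0.18], [0.5, -0.061, 0.183], [0.497, -0.062, 0.182], [0.494, -0.067, 0.178], [0.491, -0.064, 0.181], [0.506, -0.065, 0.174], [0.503, -0.06, 0.179], [0.5, -0.063, 0.177], [0.497, -0.061, 0.179], [0.494, -0.06, 0.18], [0.491, -0.066, 0.176], [0.509, -0.07, 0.166], [0.506, -0.062, 0.173], [0.503, -0.063, 0.173]]
rim 348 [ 0.53346043 -0.09091917] 0.003860503083408153 0.12523654448656033
riser [0.55168724 0.04846264 0.05129233] 0.09219746390497327
```

View pics/crop0.png

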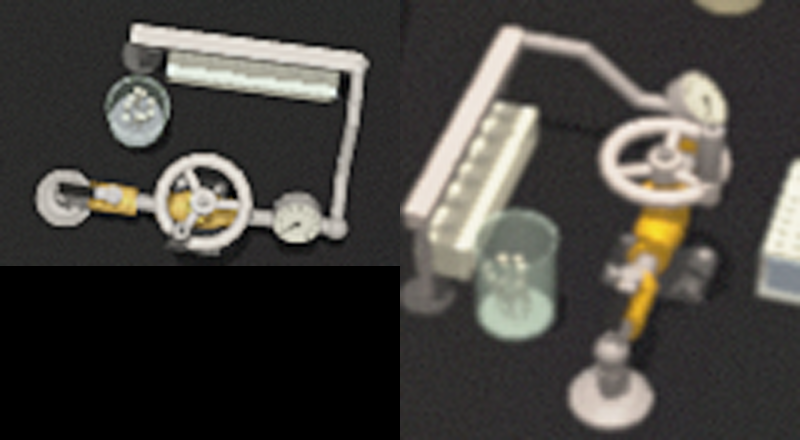

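The crops agree with each other. The wheel axis is at about (0.532,-0.0925). The grip is at about (0.497,-0.067), so its radius is about 44 mm. The riser direction gives a site yaw of about -6.6°. The grip is therefore about 150° CCW of the stop, and since it's found 0.65 to 1.5 turns open, that means about 1.42 turns. I'll approach above the grip now.

```bash
python3 -m inch '[[[0.225,-0.19,0],10,0.085],[[0.225,-0.19,0],10,0.085],[[0.225,-0.19,0],10,0.085],[[0.225,-0.19,0],10,0.085],[[0.225,-0.19,0],10,0.085],[[0.225,-0.19,0],10,0.085],[[0.225,-0.19,0],10,0.085],[[0.225,-0.19,0],10,0.085]]'
python3 -c "
from h import *
s=telemetry.observe();print(s['joints'],s['eef_pos'],s['tcp_rot'])"
```

```text
time: 0.77
eef_pos: [0.3447, -0.3131, 0.2391]
tcp_rot: [[0.989, 0.151, 0.001], [0.151, -0.989, 0.003], [0.001, -0.003, -1.0]]
force: [0.2, -1.4, 0.3]
opening: 0.0851
[-42.36367949   3.58357379 -20.30455194  66.19022112   0.16555307
 128.94533384] [ 0.34472474 -0.31311373  0.23910937] [[ 9.88517318e-01  1.51104712e-01  9.36653422e-04]
 [ 1.51101242e-01 -9.88513568e-01  3.05636247e-03]
 [ 1.38772539e-03 -2.87973774e-03 -9.99994891e-01]]
```

```bash
python3 -m inch '[[[0.188,-0.22,0],-57,0.085],[[0.188,-0.22,0],-57,0.085],[[0.188,-0.22,0],-57,0.085],[[0.188,-0.22,0],-57,0.085],[[0.188,-0.22,0],-57,0.085],[[0.188,-0.22,0],-57,0.085],[[0.188,-0.22,0],-57,0.085],[[0.188,-0.22,0],-57,0.085]]'
python3 -m inch '[[[0,0,0],-57,0.085],[[0,0,0],-57,0.085],[[0,0,0],-57,0.085],[[0,0,0],-57,0.085],[[0,0,0],-57,0.085],[[0,0,0],-57,0.085],[[0,0,0],-57,0.085],[[0,0,0],-57,0.085]]'
python3 -m inch '[[[0,0,0],-50,0.085],[[0,0,0],-50,0.085],[[0,0,0],-50,0.085],[[0,0,0],-50,0.085],[[0,0,0],-50,0.085],[[0,0,0],-50,0.085],[[0,0,0],-50,0.085],[[0,0,0],-50,0.085]]'
python3 - <<'E'
from h import *
s=telemetry.observe();print(s['joints'],s['eef_pos'],s['tcp_rot'])
p,W=cam("side")
a=cv2.resize(p[135:215,290:390],(750,600),interpolation=cv2.INTER_CUBIC);cv2.imwrite("pics/s1.png",a[...,::-1])
w=W.reshape(-1,3);w=w[np.isfinite(w).all(1)]
g=w[(np.hypot(w[:,0]-.499,w[:,1]+.066)<.025)&(w[:,2]>.142)&(w[:,2]<.18)]
print(len(g),g.mean(0),np.percentile(g,[5,95],axis=0))
E
```

```text
time: 1.43
eef_pos: [0.4997, -0.0685, 0.2389]
tcp_rot: [[0.406, 0.914, 0.001], [0.914, -0.406, 0.003], [0.003, 0.0, -1.0]]
force: [-0.9, -1.0, 0.1]
opening: 0.0848
time: 2.1
eef_pos: [0.4964, -0.074, 0.2389]
tcp_rot: [[-0.54, 0.842, -0.001], [0.842, 0.54, -0.0], [0.0, -0.001, -1.0]]
force: [0.4, 0.6, 0.8]
opening: 0.085
time: 2.77
eef_pos: [0.4965, -0.0739, 0.239]
tcp_rot: [[-0.991, 0.131, -0.001], [0.131, 0.991, -0.0], [0.001, -0.0, -1.0]]
force: [0.9, 0.4, -0.6]
opening: 0.085
[-8.46588159e+00  7.46120973e+00 -1.59992420e+01  6.65787976e+01
 -7.34219621e-03 -9.48548954e-01] [ 0.4964582  -0.0739358   0.23895233] [[-9.91405097e-01  1.30826026e-01 -6.96430419e-04]
 [ 1.30826075e-01  9.91405335e-01 -2.58989022e-05]
 [ 6.87056582e-04 -1.16787562e-04 -9.99999757e-01]]
69 [ 0.49850587 -0.06197844  0.16281067] [[ 0.48998775 -0.06862132  0.14636224]
 [ 0.50814459 -0.0558765   0.17935735]]
```

View pics/s1.png

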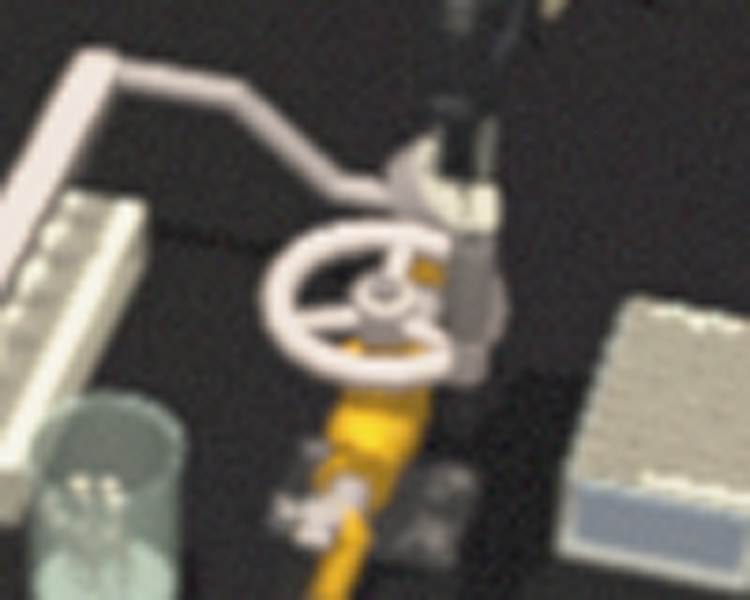

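The grip stands upright at crop (475,300), directly under the jaws, with its centre at about (0.4985,-0.069). I'll descend and close on it.

```bash
python3 -m inch '[[[-0.002,0.005,0.02],0,0.085],[[-0.002,0.005,0.04],0,0.085],[[-0.002,0.005,0.06],0,0.085],[[-0.002,0.005,0.08],0,0.085],[[-0.002,0.005,0.09],0,0.085],[[-0.002,0.005,0.09],0,0.085],[[-0.002,0.005,0.09],0,0.05],[[-0.002,0.005,0.09],0,0.035]]'
python3 -m inch '[[[0,0,0],0,0.028],[[0,0,0],0,0.02],[[0,0,0],0,0.01],[[0,0,0],0,0],[[0,0,0],0,0],[[0,0,0],0,0],[[0,0,0],0,0],[[0,0,0],0,0]]'
python3 - <<'E'
from h import *
s=telemetry.observe();print(s['eef_pos'],s['opening'],s['force'])
p,W=cam("side")
a=cv2.resize(p[135:215,290:390],(750,600),interpolation=cv2.INTER_CUBIC)
cv2.imwrite("pics/s2.png",a[...,::-1])
p,W=cam("top")
w=W[195:225,330:364].reshape(-1,3);r=w[(w[:,2]>.12)&(w[:,2]<.134)];print(len(r))
E
```

```text
time: 3.48
eef_pos: [0.5001, -0.0691, 0.1504]
tcp_rot: [[-0.991, 0.135, 0.001], [0.135, 0.991, -0.0], [-0.001, -0.0, -1.0]]
force: [-0.1, -0.4, 0.6]
opening: 0.0635
time: 4.15
eef_pos: [0.4999, -0.0689, 0.1502]
tcp_rot: [[-0.991, 0.134, 0.002], [0.134, 0.991, 0.0], [-0.001, 0.0, -1.0]]
force: [-0.8, 0.7, 6.6]
opening: 0.0191
[ 0.49988429 -0.06885582  0.15022892] 0.019124521328962 [-0.79804718  0.69519842  6.60478577]
0
```

View pics/s2.png

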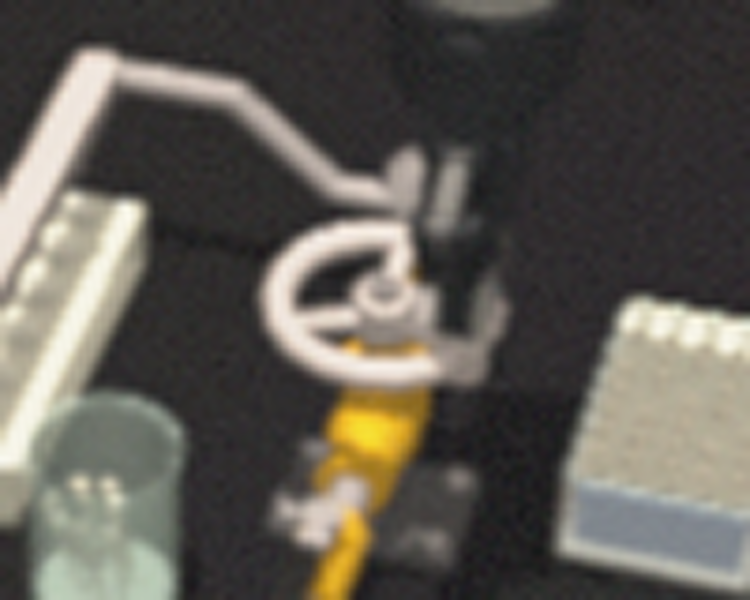

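The jaws have closed on the grip (opening 19 mm, no side force). I'll make a helper that prints circle offsets in tool axes.

```bash
cat > arc.py <<'E'
import sys, numpy as np
# a: angle in the tool plane (x=R sin a, y=R cos a); a=-90 -> grip on +site x. clockwise = a falling
a0,step,n=map(float,sys.argv[1:4]); dx,dy=[float(v) for v in sys.argv[4:6]] if len(sys.argv)>4 else (0,0)
p=lambda a:45*np.array([np.sin(np.radians(a)),np.cos(np.radians(a))])
for k in range(1,int(n)+1):   # dx,dy: centre correction, mm
    print(a0+k*step,(p(a0+k*step)-p(a0)+np.array([dx,dy])*min(1,k/3)).round(1))
E
python3 arc.py 63.7 -10 8
```

```text
53.7 [-4.1  6.7]
43.7 [-9.3 12.6]
33.7 [-15.4  17.5]
23.700000000000003 [-22.3  21.3]
13.700000000000003 [-29.7  23.8]
3.700000000000003 [-37.4  25. ]
-6.299999999999997 [-45.3  24.8]
-16.299999999999997 [-53.   23.3]
```

```bash
python3 -m inch '[[[-0.0041,0.0067,0],0,0],[[-0.0093,0.0126,0],0,0],[[-0.0154,0.0175,0],0,0],[[-0.0223,0.0213,0],0,0],[[-0.0297,0.0238,0],0,0],[[-0.0374,0.025,0],0,0],[[-0.0453,0.0248,0],0,0],[[-0.053,0.0233,0],0,0]]'; python3 arc.py -16.3 -10 6
```

```text
time: 4.92
eef_pos: [0.5543, -0.0531, 0.1501]
tcp_rot: [[-0.991, 0.134, -0.001], [0.134, 0.991, -0.001], [0.001, -0.001, -1.0]]
force: [-6.1, -0.9, 10.0]
opening: 0.0194
-26.3 [-7.3 -2.8]
-36.3 [-14.   -6.9]
-46.3 [-19.9 -12.1]
-56.3 [-24.8 -18.2]
-66.3 [-28.6 -25.1]
-76.3 [-31.1 -32.5]
```

```bash
python3 arc.py -16.3 -17.5 8; python3 arc.py -156.3 -17.5 8;python3 arc.py -296.3 -17.5 8
```

```text
-33.8 [-12.4  -5.8]
-51.3 [-22.5 -15.1]
-68.8 [-29.3 -26.9]
-86.3 [-32.3 -40.3]
-103.8 [-31.1 -53.9]
-121.3 [-25.8 -66.6]
-138.8 [-17. -77.]
-156.3 [ -5.5 -84.4]
-173.8 [13.2 -3.5]
-191.3 [26.9 -2.9]
-208.8 [39.8  1.8]
-226.3 [50.6 10.1]
-243.8 [58.5 21.3]
-261.3 [62.6 34.4]
-278.8 [62.6 48.1]
-296.3 [58.4 61.1]
-313.8 [-7.9 11.2]
-331.3 [-18.7  19.5]
-348.8 [-31.6  24.2]
-366.3 [-45.3  24.8]
-383.8 [-58.5  21.2]
-401.3 [-70.   13.9]
-418.8 [-78.8   3.4]
-436.3 [-84.1  -9.3]
```

```bash
python3 -m inch '[[[-0.0124,-0.0058,0],0,0],[[-0.0225,-0.0151,0],0,0],[[-0.0293,-0.0269,0],0,0],[[-0.0323,-0.0403,0],0,0],[[-0.0311,-0.0539,0],0,0],[[-0.0258,-0.0666,0],0,0],[[-0.017,-0.077,0],0,0],[[-0.0055,-0.0844,0],0,0]]'; python3 -c "
from h import *
s=telemetry.observe();print(s['eef_pos'],s['force'],s['moment'])"
```

```text
time: 5.58
eef_pos: [0.5517, -0.1372, 0.1503]
tcp_rot: [[-0.991, 0.133, 0.005], [0.133, 0.991, 0.002], [-0.005, 0.002, -1.0]]
force: [5.1, 4.2, 2.0]
opening: 0.0192
[ 0.55165457 -0.13720711  0.1502958 ] [5.0587667  4.17962983 2.03743279] [ 1.14910025 -1.01178791 -0.07763759]
```

```bash
python3 -m inch '[[[0.0132,-0.0035,0],0,0],[[0.0269,-0.0029,0],0,0],[[0.0398,0.0018,0],0,0],[[0.0506,0.0101,0],0,0],[[0.0585,0.0213,0],0,0],[[0.0626,0.0344,0],0,0],[[0.0626,0.0481,0],0,0],[[0.0584,0.0611,0],0,0]]'; python3 -c "
from h import *
s=telemetry.observe();print(s['eef_pos'],s['force'],s['moment'])"
```

```text
time: 6.25
eef_pos: [0.4988, -0.0702, 0.1502]
tcp_rot: [[-0.991, 0.135, 0.0], [0.135, 0.991, -0.004], [-0.001, -0.004, -1.0]]
force: [-0.9, -7.4, 4.8]
opening: 0.0197
[ 0.49880168 -0.07023289  0.1502369 ] [-0.86491498 -7.36758041  4.84796989] [-1.61778941 -0.05603407 -0.01198442]
```

```bash
python3 -m inch '[[[-0.0079,0.0112,0],0,0],[[-0.0187,0.0195,0],0,0],[[-0.0316,0.0242,0],0,0],[[-0.0453,0.0248,0],0,0],[[-0.0585,0.0212,0],0,0],[[-0.07,0.0139,0],0,0],[[-0.0788,0.0034,0],0,0],[[-0.0788,0.0034,0],0,0]]'; python3 -c "
from h import *
s=telemetry.observe();print(s['eef_pos'],s['force'],s['moment'])"; python3 arc.py -418.8 -4 10
```

```text
time: 6.92
eef_pos: [0.5785, -0.0777, 0.1502]
tcp_rot: [[-0.991, 0.135, -0.0], [0.135, 0.991, -0.001], [-0.0, -0.001, -1.0]]
force: [-2.3, -3.2, 7.4]
opening: 0.0193
[ 0.57852061 -0.07766478  0.15020781] [-2.29577167 -3.15011405  7.36210346] [-0.67117939  0.43877123  0.00269086]
-422.8 [-1.5 -2.7]
-426.8 [-2.9 -5.6]
-430.8 [-4.  -8.5]
-434.8 [ -4.9 -11.5]
-438.8 [ -5.7 -14.6]
-442.8 [ -6.2 -17.7]
-446.8 [ -6.4 -20.8]
-450.8 [ -6.5 -23.9]
-454.8 [ -6.4 -27.1]
-458.8 [ -6.  -30.2]
```

```bash
python3 -m inch '[[[-0.0015,-0.0027,0],0,0],[[-0.0029,-0.0056,0],0,0],[[-0.004,-0.0085,0],0,0],[[-0.0049,-0.0115,0],0,0],[[-0.0057,-0.0146,0],0,0],[[-0.0062,-0.0177,0],0,0],[[-0.0062,-0.0177,0],0,0]]'; python3 -c "
from h import *
s=telemetry.observe();print(s['eef_pos'],s['force'],s['moment'])"
```

```text
time: 7.5
eef_pos: [0.5818, -0.0937, 0.1502]
tcp_rot: [[-0.991, 0.133, 0.001], [0.133, 0.991, 0.002], [-0.0, 0.002, -1.0]]
force: [-3.1, 4.5, 6.5]
opening: 0.0192
[ 0.58181726 -0.09369105  0.15022357] [-3.07437365  4.45880659  6.54669247] [ 0.69660699  0.53214467 -0.03836142]
```

```bash
for i in 1; do python3 -m inch '[[[-0.0001,-0.0015,0],0,0],[[-0.0002,-0.003,0],0,0],[[-0.0002,-0.003,0],0,0]]'; done; python3 -m inch '[[[-0.0001,-0.0015,0],0,0],[[-0.0001,-0.003,0],0,0],[[-0.0001,-0.003,0],0,0]]'
```

```text
time: 7.75
eef_pos: [0.5818, -0.0963, 0.1502]
tcp_rot: [[-0.991, 0.133, 0.001], [0.133, 0.991, 0.003], [-0.001, 0.003, -1.0]]
force: [-2.4, 3.3, 6.3]
opening: 0.0194
time: 8.0
eef_pos: [0.5816, -0.0992, 0.1502]
tcp_rot: [[-0.991, 0.133, 0.001], [0.133, 0.991, 0.003], [-0.001, 0.003, -1.0]]
force: [-2.6, 4.3, 7.1]
opening: 0.0193
```

Now at α ≈ -450.4. The stop hasn't shown yet, so I'll keep going in small steps.

```bash
python3 -m inch '[[[0.0,-0.0015,0],0,0],[[0.0,-0.0015,0],0,0]]';python3 -m inch '[[[0.0,-0.0015,0],0,0],[[0.0,-0.0015,0],0,0]]';python3 -m inch '[[[0.0002,-0.0015,0],0,0],[[0.0002,-0.0015,0],0,0]]'
```

```text
time: 8.17
eef_pos: [0.5814, -0.1006, 0.1502]
tcp_rot: [[-0.991, 0.133, 0.001], [0.133, 0.991, 0.003], [-0.001, 0.003, -1.0]]
force: [-1.7, 5.0, 7.3]
opening: 0.0195
time: 8.33
eef_pos: [0.5814, -0.1009, 0.1502]
tcp_rot: [[-0.991, 0.132, 0.002], [0.132, 0.991, 0.005], [-0.001, 0.006, -1.0]]
force: [-0.2, 9.2, 7.1]
opening: 0.0195
time: 8.5
eef_pos: [0.5813, -0.101, 0.1502]
tcp_rot: [[-0.991, 0.132, 0.002], [0.132, 0.991, 0.008], [-0.001, 0.008, -1.0]]
force: [-0.6, 13.3, 5.7]
opening: 0.0194
```

The stop shows at TCP y ≈ -0.1009: the position stays fixed while the tangential force climbs 5→9→13 N against about 5 N of friction. Its angle, about -9° in world, also fits the predicted stop. Now I'll back off two turns (α from -451.3 to +268.7) and creep up on the end.

```bash
python3 arc.py -451.3 17.5 8 -0.2 2.5; for a in -311.3 -171.3 -31.3 108.7; do echo; python3 arc.py $a 17.5 8; done
```

```text
-433.8 [ 1.7 14.4]
-416.3 [ 7.4 27.7]
-398.8 [16.6 38.6]
-381.3 [28.4 45.4]
-363.8 [41.8 48.4]
-346.3 [55.4 47.2]
-328.8 [68.1 42. ]
-311.3 [78.6 33.2]

-293.8 [  7.4 -11.5]
-276.3 [ 10.9 -24.8]
-258.8 [ 10.3 -38.4]
-241.3 [  5.7 -51.3]
-223.8 [ -2.7 -62.2]
-206.3 [-13.9 -70. ]
-188.8 [-26.9 -74.2]
-171.3 [-40.6 -74.2]

-153.8 [-13.1   4.1]
-136.3 [-24.3  11.9]
-118.80000000000001 [-32.6  22.8]
-101.30000000000001 [-37.3  35.7]
-83.80000000000001 [-37.9  49.3]
-66.30000000000001 [-34.4  62.6]
-48.80000000000001 [-27.1  74.1]
-31.30000000000001 [-16.6  82.9]

-13.8 [12.6  5.3]
3.6999999999999993 [26.3  6.5]
21.2 [39.7  3.5]
38.7 [51.5 -3.3]
56.2 [ 60.8 -13.4]
73.7 [ 66.6 -25.8]
91.2 [ 68.4 -39.4]
108.7 [ 66.  -52.9]

126.2 [ -6.3 -12.1]
143.7 [-16.  -21.8]
161.2 [-28.1 -28.2]
178.7 [-41.6 -30.6]
196.2 [-55.2 -28.8]
213.7 [-67.6 -23. ]
231.2 [-77.7 -13.8]
248.7 [-84.6  -1.9]
```

```bash
python3 -m inch '[[[0.0017,0.0144,0],0,0],[[0.0074,0.0277,0],0,0],[[0.0166,0.0386,0],0,0],[[0.0284,0.0454,0],0,0],[[0.0418,0.0484,0],0,0],[[0.0554,0.0472,0],0,0],[[0.0681,0.042,0],0,0],[[0.0786,0.0332,0],0,0]]'; python3 -m inch '[[[0.0074,-0.0115,0],0,0],[[0.0109,-0.0248,0],0,0],[[0.0103,-0.0384,0],0,0],[[0.0057,-0.0513,0],0,0],[[-0.0027,-0.0622,0],0,0],[[-0.0139,-0.07,0],0,0],[[-0.0269,-0.0742,0],0,0],[[-0.0406,-0.0742,0],0,0]]'
```

```text
time: 9.17
eef_pos: [0.5086, -0.0595, 0.1503]
tcp_rot: [[-0.991, 0.132, 0.005], [0.132, 0.991, 0.003], [-0.004, 0.004, -1.0]]
force: [6.1, 2.4, 0.5]
opening: 0.0195
time: 9.83
eef_pos: [0.5366, -0.1398, 0.1501]
tcp_rot: [[-0.991, 0.134, -0.001], [0.134, 0.991, 0.002], [0.001, 0.002, -1.0]]
force: [-6.6, 7.5, 12.5]
opening: 0.0194
```

```bash
python3 -m inch '[[[-0.0131,0.0045,0],0,0],[[-0.0243,0.0125,0],0,0],[[-0.0326,0.0235,0],0,0],[[-0.0373,0.0364,0],0,0],[[-0.0379,0.05,0],0,0],[[-0.0344,0.0633,0],0,0],[[-0.0271,0.0748,0],0,0],[[-0.0166,0.0836,0],0,0]]'; python3 -m inch '[[[0.0126,0.0053,0],0,0],[[0.0263,0.0065,0],0,0],[[0.0397,0.0035,0],0,0],[[0.0515,-0.0033,0],0,0],[[0.0608,-0.0134,0],0,0],[[0.0666,-0.0258,0],0,0],[[0.0684,-0.0394,0],0,0],[[0.066,-0.0529,0],0,0]]'
```

```text
time: 10.5
eef_pos: [0.5667, -0.0609, 0.1503]
tcp_rot: [[-0.991, 0.134, 0.003], [0.134, 0.991, -0.005], [-0.004, -0.004, -1.0]]
force: [1.6, -7.6, 3.2]
opening: 0.0192
time: 11.17
eef_pos: [0.4922, -0.1017, 0.1502]
tcp_rot: [[-0.991, 0.132, 0.001], [0.132, 0.991, 0.004], [-0.001, 0.004, -1.0]]
force: [1.9, 6.4, 5.5]
opening: 0.0195
```

```bash
python3 -m inch '[[[-0.0063,-0.0121,0],0,0],[[-0.016,-0.0218,0],0,0],[[-0.0281,-0.0282,0],0,0],[[-0.0416,-0.0306,0],0,0],[[-0.0552,-0.0288,0],0,0],[[-0.0676,-0.023,0],0,0],[[-0.0777,-0.0138,0],0,0],[[-0.0777,-0.0138,0],0,0]]'; python3 arc.py 231.2 5 6
```

```text
time: 11.83
eef_pos: [0.5689, -0.1262, 0.1502]
tcp_rot: [[-0.991, 0.133, 0.001], [0.133, 0.991, 0.001], [-0.001, 0.001, -1.0]]
force: [-0.4, 3.8, 7.6]
opening: 0.0189
236.2 [-2.3  3.2]
241.2 [-4.4  6.5]
246.2 [-6.1 10. ]
251.2 [-7.5 13.7]
256.2 [-8.6 17.5]
261.2 [-9.4 21.3]
```

```bash
python3 -m inch '[[[-0.0023,0.0032,0],0,0],[[-0.0044,0.0065,0],0,0],[[-0.0061,0.01,0],0,0],[[-0.0075,0.0137,0],0,0],[[-0.0086,0.0175,0],0,0],[[-0.0086,0.0175,0],0,0]]'; python3 arc.py 256.2 2.5 6
```

```text
time: 12.33
eef_pos: [0.5784, -0.1116, 0.1502]
tcp_rot: [[-0.991, 0.134, 0.0], [0.134, 0.991, -0.002], [-0.0, -0.002, -1.0]]
force: [-2.8, -1.4, 6.6]
opening: 0.0194
258.7 [-0.4  1.9]
261.2 [-0.8  3.8]
263.7 [-1.   5.8]
266.2 [-1.2  7.8]
268.7 [-1.3  9.7]
271.2 [-1.3 11.7]
```

```bash
python3 -m inch '[[[-0.0004,0.0019,0],0,0],[[-0.0008,0.0038,0],0,0],[[-0.001,0.0058,0],0,0],[[-0.0012,0.0078,0],0,0],[[-0.0013,0.009,0],0,0],[[-0.0013,0.009,0],0,0]]'; python3 -m inch '[[[0,0,0],0,0],[[0,0,0],0,0]]'
```

```text
time: 12.83
eef_pos: [0.581, -0.1035, 0.1502]
tcp_rot: [[-0.991, 0.134, 0.0], [0.134, 0.991, -0.003], [-0.001, -0.003, -1.0]]
force: [-2.7, -3.8, 7.1]
opening: 0.0191
time: 13.0
eef_pos: [0.5809, -0.1035, 0.1502]
tcp_rot: [[-0.991, 0.134, 0.0], [0.134, 0.991, -0.003], [-0.001, -0.003, -1.0]]
force: [-2.1, -3.5, 7.2]
opening: 0.0193
```

```bash
python3 -m inch '[[[0,0.001,0],0,0],[[0,0.002,0],0,0],[[0,0.002,0],0,0]]'; python3 -m inch '[[[0,0.0006,0],0,0],[[0,0.0006,0],0,0],[[0,0.0006,0],0,0]]'; python3 -c "
from h import *
v=np.array([telemetry.observe()['eef_pos']]);print(v)"
```

```text
time: 13.25
eef_pos: [0.5812, -0.1017, 0.1502]
tcp_rot: [[-0.991, 0.134, 0.0], [0.134, 0.991, -0.003], [-0.001, -0.003, -1.0]]
force: [-2.9, -4.4, 6.9]
opening: 0.0191
time: 13.5
eef_pos: [0.5813, -0.1012, 0.1502]
tcp_rot: [[-0.991, 0.134, 0.0], [0.134, 0.991, -0.003], [-0.001, -0.003, -1.0]]
force: [-2.8, -5.0, 6.2]
opening: 0.0191
[[ 0.58129369 -0.10116603  0.15019964]]
```

```bash
python3 -m inch '[[[0,0.0006,0],0,0],[[0,0.0006,0],0,0],[[0,0.0006,0],0,0],[[0,0.0003,0],0,0],[[0,0.0003,0],0,0]]'; python3 -m inch '[[[0,0,0],0,0],[[0,0,0],0,0],[[0,0,0],0,0],[[0,0,0],0,0],[[0,0,0],0,0],[[0,0,0],0,0],[[0,0,0],0,0],[[0,0,0],0,0]]'
python3 - <<'E'
from h import *
ims=[]
for n,(u0,u1,v0,v1) in dict(top=(285,405,148,238),side=(270,390,135,225)).items():
    p,W=cam(n); ims.append(cv2.resize(p[v0:v1,u0:u1],(400,300),interpolation=cv2.INTER_CUBIC)[...,::-1])
    if n=="side":
        w=W[135:225,270:390].reshape(-1,3);w=w[np.isfinite(w).all(1)]
cv2.imwrite("pics/end.png",np.hstack(ims)); s=telemetry.observe();print(s['eef_pos'],s['force'])
E
```

```text
time: 13.92
eef_pos: [0.5814, -0.1007, 0.1502]
tcp_rot: [[-0.991, 0.134, 0.001], [0.134, 0.991, -0.003], [-0.001, -0.003, -1.0]]
force: [-2.3, -3.1, 6.9]
opening: 0.0192
time: 14.58
eef_pos: [0.5814, -0.1006, 0.1503]
tcp_rot: [[-0.991, 0.134, 0.001], [0.134, 0.991, -0.003], [-0.001, -0.003, -1.0]]
force: [-2.3, -4.1, 7.0]
opening: 0.0194
[ 0.58138706 -0.10065991  0.15023629] [-3.14944955 -3.21406106  6.81413976]
```

View pics/end.png

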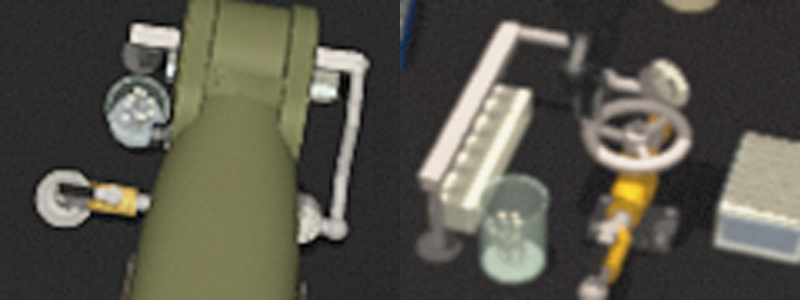

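The picture shows the jaws round the grip on the far side of the wheel (side crop at about (595,95)). The lever still lies along the pipe, and the beaker, rack and tip box haven't moved. The TCP is at the stop position, within 0.3 mm, after two turns, and steady. Handing in.

```bash
python3 -c "
from workcell import finish_job,telemetry
print(finish_job()); s=telemetry.observe(); print(s['time'],s['eef_pos'],s['opening'])"
```

```text
the job is handed in; nothing more can be done
None
the job is handed in; nothing more can be done
```

I wound the hand wheel clockwise about 1.43 turns onto its stop, then backed it off two full turns and handed the job in with the gripper still closed on the grip.

- **Stop:** the gripper stayed at y ≈ -0.1009 m while the push on the grip rose from 5 to 13 N. That is well above the roughly 5 N needed to turn the wheel, and the angle agreed with where the stop should be.
- **Final setting:** I crept up on it from below. The gripper ended at (0.5814, -0.1007) m, within about 0.3 mm (about 0.4°) of where it met the stop. It held steady for the last 0.7 s, at a grip opening of 19 mm.
- **Limits:** the highest force I read was about 16 N, and the last recorded time was 14.6 s.
- **Rest of the bench:** the last picture shows the lever still along the pipe, and the beaker, tube rack and tip box unmoved. I didn't recheck the bottles, centrifuge or pipette, which the arm did not go near.

No check failed. The wheel angle comes from the gripper's position, because the arm hid the wheel in the top view. After hand-in the robot gave no further readings, so the final second is unchecked.

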